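# Switch on and zero the bench scale

### The arm

A 6-joint arm with a two-finger parallel gripper is mounted at the origin on the work surface; the furniture and walls round the work are solid. World frame = base frame: x ahead of the robot, y to its left, z up, the work surface at z = 0. Lengths are in m, angles in rad, forces in N, time in s.
With the tool pointing down it reaches from about 0.425 to 0.95 m from the base axis. Payload 3.5 kg.
Tool frame: the origin (TCP) lies at the very end of the fingers, on their centre line; the grasp point (between the pads) lies 19 mm behind it; z points along the fingers, x is the direction in which the jaws open and shut, and the axes are right-handed (so a half turn about z gives the same grasp; the last joint's range is limited). The gripper opens to 85 mm and grips with 20 to 120 N. Pads are 22 mm wide; open, the fingers measure 114 mm over their backs; the gripper's body (76 mm by 85 mm) begins 54 mm behind the grasp point. The pads swing forward as they close: fully open they stand 13 mm farther back than shut.
Start: joints at [-1.252, 0.286, 1.577, -0, 1.279, -0.15], TCP at [0.305, -0.602, 0.231] pointing down, gripper open.
Joint ranges: [-2.77, 2.77], [-0.9, 2.22], [0.21, 2.48], [-1.53, 4.67], [0.24, 2.81], [-2.84, 2.84]. Speed limits (rad/s): [2.79, 2.79, 3.14, 3.14, 3.14, 3.14].

### API

Orientations are given as a unit quaternion [x, y, z, w].
In Python, from station import manip, move_gripper, ik, capture, camera_info, finish_job gives the robot as it stands. Calls block until the motion is done:
- manip.goto(position, orientation): joint-space move of the TCP to a pose.
- manip.move_l(position, max_speed=0.15, ori=None, force_limit=None): straight line of the TCP; ori=None keeps the orientation; max_speed is the mean speed in m/s. With force_limit (N) it stops when the force on the tool has changed by that much, and returns True; else False.
- manip.set_joints(angles): joint-space move.
- move_gripper(opening, effort=None): finger opening in m; effort is the grip in N (None keeps the last); returns when the fingers have stopped.
- manip.hold(seconds).
- ik(position, orientation): joint angles nearest the present ones, or None.
- capture(name): name is "scene" or "side" or "wrist"; returns the picture (420x560x3 uint8, red, green, blue); there is no depth.
- camera_info(name): a dict with "intrinsics" (3x3 intrinsics, pixels), "world_to_cam" (4x4, takes a point from world to camera coordinates); the wrist camera has in their place "hand_eye" (4x4, takes a point from camera to tool coordinates, whose origin is the TCP and whose axes are the tool frame's). Camera axes: x right, y up, looking along -z (the intrinsics and any distortion apply to the point x, -y, -z); pixel columns grow to the right and rows downward; lengths in m; the calibration is good to about 2 mm. A picture is of the moment at which its call begins: read the wrist's pose just before it. camera_info takes no time and is no camera call.
A pose or a line that the arm cannot do raises manip.IKError and nothing moves.
- finish_job(): hands the job in, once; it reports no verdict.
Readings, each from a call of its own:
- manip.current_t(): time.
- manip.current_joint_pos(): joint angles.
- manip.current_qvel(): joint speeds.
- manip.current_joint_efforts(): joint torques, N m.
- manip.current_eef_pos(): TCP position.
- manip.current_tool_rot(): TCP orientation.
- manip.current_ft_force(): force on the tool from outside, world axes, zero at the start.
- manip.current_moment(): the same for the moment, N m.
- manip.current_finger_gap(): finger opening in m.
Only numpy, scipy, OpenCV 4.12 (cv2) and the standard library are available. Lean on these libraries where they do the work, as an engineer would, in place of code of your own. Each camera call takes 0.05 s, during which the arm holds its last target.

### The job

Get the bench scale ready for weighing: with the fingertips, gently press the green key down and let it come up again, then do the same with the blue key, and finally draw the hand back at least 10 cm from all the keys. Leave the red and yellow keys, the steel weighing plate, the bowl on it and the things standing around the scale untouched and where they are.

Things in the scene. Friction and masses are not known exactly. Their poses are not given: they have to be found in the camera images.
- scale: bench scale, a low white box 190 mm deep (its x) x 225 mm wide (its y) x 34 mm high, fixed to the table; its place and its turn (up to 0.3 rad either way) vary. Origin at the centre of its underside, on the table, z up; -x is the key side, towards the robot. Four round keys stand upright in one row at x = -64 mm, y = -81, -27, +27 and +81 mm (54 mm apart). Which colour stands in which place varies; the order means nothing.
- weigh_plate: round steel weighing plate of the scale, 116 mm across, 7 mm thick, fixed; its centre lies 33 mm behind (+x of) the scale's centre, its top 45 mm above the table, its rim 39 mm or more from the axis of any key. Origin at the centre of its underside. Must not be touched.
- bowl: loose white bowl, 92 mm across the rim and 42 mm high, standing on the weighing plate (rim 87 mm above the table). Origin at the centre of its underside, z up. Must not be touched.
- green_key_base: the green key with its black collar (to be pressed first). The collar is fixed on the scale, 40 mm across, its top 46 mm above the table; origin on the key's axis, at the collar's underside, 34 mm above the table, z up.
- green_key_top (a point): centre of the flat top face of the green key, 24 mm across; 56 mm above the table when the key is up, and it goes down with the key.
- green_key (a joint): travel of the green key straight down, m: 0 up, 0.006 at its stop, where its top still stands 4 mm above the collar. It counts as pressed beyond 0.004. A spring (1.2 N at first, 4 N at the stop) lifts it again when let go.
- red_key_base: the red key with its black collar (must not be touched). The collar is fixed on the scale, 40 mm across, its top 46 mm above the table; origin on the key's axis, at the collar's underside, 34 mm above the table, z up.
- red_key_top (a point): centre of the flat top face of the red key, 24 mm across; 56 mm above the table when the key is up, and it goes down with the key.
- red_key (a joint): travel of the red key straight down, m: 0 up, 0.006 at its stop, where its top still stands 4 mm above the collar. A spring (1.2 N at first, 4 N at the stop) lifts it again when let go.
- blue_key_base: the blue key with its black collar (to be pressed second). The collar is fixed on the scale, 40 mm across, its top 46 mm above the table; origin on the key's axis, at the collar's underside, 34 mm above the table, z up.
- blue_key_top (a point): centre of the flat top face of the blue key, 24 mm across; 56 mm above the table when the key is up, and it goes down with the key.
- blue_key (a joint): travel of the blue key straight down, m: 0 up, 0.006 at its stop, where its top still stands 4 mm above the collar. It counts as pressed beyond 0.004. A spring (1.2 N at first, 4 N at the stop) lifts it again when let go.
- yellow_key_base: the yellow key with its black collar (must not be touched). The collar is fixed on the scale, 40 mm across, its top 46 mm above the table; origin on the key's axis, at the collar's underside, 34 mm above the table, z up.
- yellow_key_top (a point): centre of the flat top face of the yellow key, 24 mm across; 56 mm above the table when the key is up, and it goes down with the key.
- yellow_key (a joint): travel of the yellow key straight down, m: 0 up, 0.006 at its stop, where its top still stands 4 mm above the collar. A spring (1.2 N at first, 4 N at the stop) lifts it again when let go.
- orange_mug: loose orange mug, 81 mm body, 101 mm high with one side handle, a bystander beside the scale. Origin at its underside, z up. Must not be touched.
- blue_tin: loose closed blue tin, 68 mm across, 87 mm high, a bystander beside the scale. Origin at its underside, z up. Must not be touched.
- card_box: loose small black box with cards standing in it, 60 x 66 mm, 66 mm high, a bystander beside the scale. Origin at its underside, z up. Must not be touched.
- flour_shaker: loose grey shaker with a pale domed lid, 67 mm across, 110 mm high, a bystander beside the scale. Origin at its underside, z up. Must not be touched.
- portion_cup_2: loose tan lidded portion cup, 56 mm across, 32 mm high, a bystander beside the scale. Origin at its underside, z up. Must not be touched.

How it is judged:
By the outcome, as a careful person would: the job done as asked, in the order asked, and still so for the second after the job is handed in, with the robot touching nothing.
It also fails if it takes over 32 s, if anything falls off the work surface, if the arm or the gripper's body presses on something with over 40 N, if the wrist force passes 120 N, or if a joint passes its speed limit or range.

## Working session

There is one attempt and no reset: what is moved stays moved. The work goes in short steps, each a Python script; the robot and the scene stay as the last script left them, time stands still between calls to the robot, and variables do not carry over. Pictures are saved under pics/ and viewed, and the job is handed in when it is done.

```bash
ls; mkdir -p pics; python3 - <<'E'
from station import *
import cv2, numpy as np
np.set_printoptions(precision=4,suppress=True)
for n in ["scene","side","wrist"]:
    im=capture(n); cv2.imwrite(f"pics/{n}0.png",im[:,:,::-1]); print(n,camera_info(n))
print(manip.current_t(),manip.current_eef_pos(),manip.current_tool_rot(),manip.current_finger_gap())
E
```

```text
pics
scene {'intrinsics': array([[454.4693,   0.    , 278.6183],
       [  0.    , 454.4693, 201.119 ],
       [  0.    ,   0.    ,   1.    ]]), 'world_to_cam': array([[-0.0533, -0.9985, -0.0099,  0.034 ],
       [ 0.8053, -0.0489,  0.5909, -0.3906],
       [-0.5905,  0.0235,  0.8067, -0.7737],
       [ 0.    ,  0.    ,  0.    ,  1.    ]])}
side {'intrinsics': array([[479.0693,   0.    , 283.6577],
       [  0.    , 479.0693, 204.8682],
       [  0.    ,   0.    ,   1.    ]]), 'world_to_cam': array([[ 0.2046,  0.9788,  0.0048, -0.0718],
       [-0.7964,  0.1637,  0.5822,  0.2889],
       [ 0.5691, -0.1229,  0.8131, -1.3395],
       [ 0.    ,  0.    ,  0.    ,  1.    ]])}
wrist {'intrinsics': array([[302.7133,   0.    , 277.6818],
       [  0.    , 302.7133, 208.5024],
       [  0.    ,   0.    ,   1.    ]]), 'hand_eye': array([[ 1.    , -0.0012,  0.0002,  0.    ],
       [-0.001 , -0.9464, -0.323 , -0.0832],
       [ 0.0006,  0.323 , -0.9464, -0.1429],
       [ 0.    ,  0.    ,  0.    ,  1.    ]])}
0.15 [ 0.3048 -0.6017  0.2302] [ 0.852  -0.5235 -0.0007 -0.0006] 0.08539641913626009
```

View pics/scene0.png

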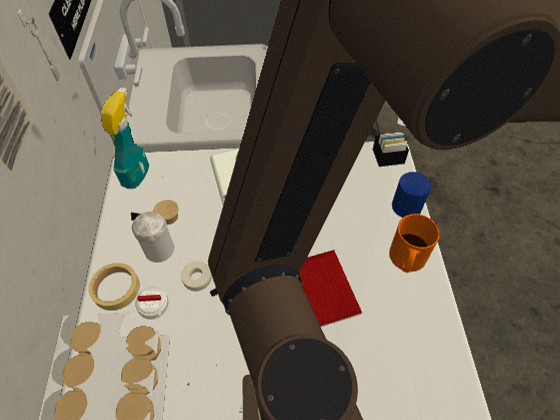

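View pics/side0.png

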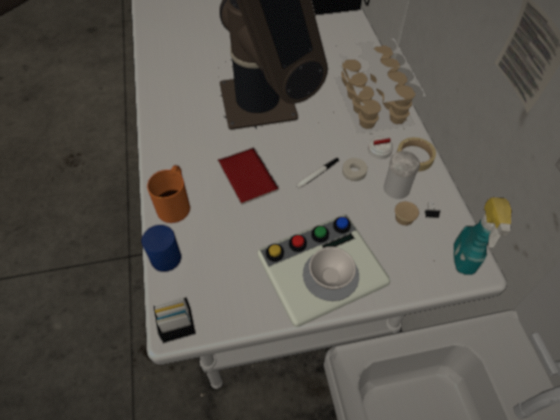

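The side view shows the scale in full. The key tops are roughly yellow (275,251), red (298,242), green (320,232) and blue (342,224), and the bowl is near (332,268). The arm hides the scale in the scene view. I'll enlarge the side view to measure.

```bash
python3 - <<'E'
import cv2
im=cv2.imread("pics/side0.png")
c=im[205:325,250:395]; cv2.imwrite("pics/side0c.png",cv2.resize(c,None,fx=5,fy=5,interpolation=cv2.INTER_CUBIC))
E
```

```text
(no output)
```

View pics/side0c.png

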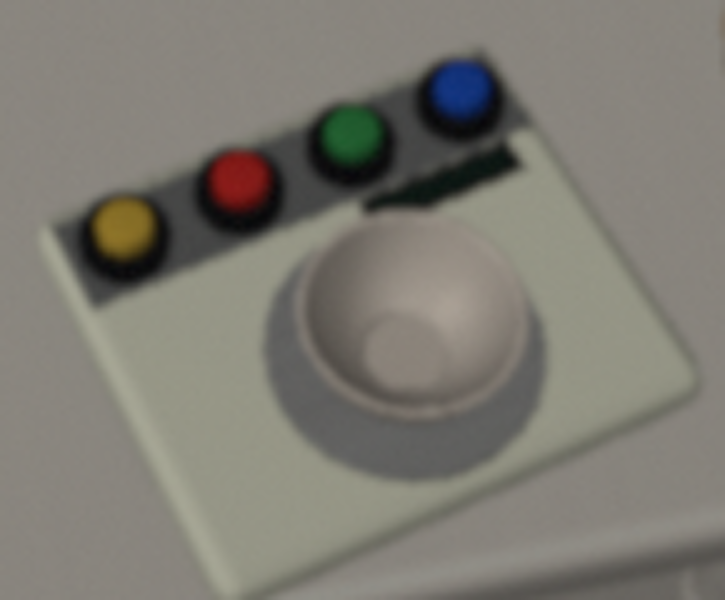

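View pics/wrist0.png

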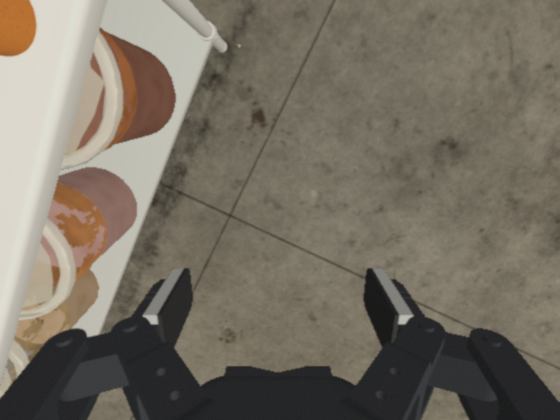

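```bash
cat > h.py <<'E'
import numpy as np, cv2
from station import *
from scipy.spatial.transform import Rotation as R
np.set_printoptions(precision=4,suppress=True)
def cam(name, pose=None):
    ci=camera_info(name); K=np.array(ci["intrinsics"])
    if name!="wrist": return K,np.array(ci["world_to_cam"]),ci.get("distortion")
    p,q=pose; T=np.eye(4); T[:3,:3]=R.from_quat(q).as_matrix(); T[:3,3]=p
    return K,np.linalg.inv(T@np.array(ci["hand_eye"])),None
def ray(c,uv,z):
    K,W,_=c; u,v=uv
    d=np.array([(u-K[0,2])/K[0,0],-(v-K[1,2])/K[1,1],-1.])
    Wi=np.linalg.inv(W); o=Wi[:3,3]; d=Wi[:3,:3]@d
    return o+d*(z-o[2])/d[2]
def proj(c,P):
    K,W,_=c; P=np.atleast_2d(P); X=P@W[:3,:3].T+W[:3,3]
    return np.c_[K[0,2]+K[0,0]*X[:,0]/-X[:,2], K[1,2]-K[1,1]*X[:,1]/-X[:,2]]
def quat(yaw): # tool down, tool x axis at yaw
    x=np.array([np.cos(yaw),np.sin(yaw),0]); z=np.array([0,0,-1.]); y=np.cross(z,x)
    return R.from_matrix(np.c_[x,y,z]).as_quat()
E
python3 - <<'E'
from h import *
c=cam("side")
px=np.array([[123,224],[240,178],[351,130],[463,86]])/5+[250,205]
P=np.array([ray(c,p,.056) for p in px]); print(P); print(np.linalg.norm(np.diff(P,axis=0),axis=1))
d=P[3]-P[0]; th=np.arctan2(-d[0],d[1]); print("turn",th)
m=P.mean(0); ex=np.array([np.cos(th),np.sin(th)]); ey=np.array([-ex[1],ex[0]])
C=m[:2]+.064*ex; print("centre",C)
def w(x,y,z): return np.r_[C+x*ex+y*ey,z]
im=cv2.imread("pics/side0.png"); S=5
big=cv2.resize(im[205:325,250:395],None,fx=S,fy=S,interpolation=cv2.INTER_CUBIC)
def dr(pts,col):
    q=((proj(c,np.array(pts))-[250,205])*S).astype(int); cv2.polylines(big,[q],True,col,1)
a=np.linspace(0,2*np.pi,40)
circ=lambda x,y,z,r:[w(x+r*np.cos(t),y+r*np.sin(t),z) for t in a]
for y in (-.081,-.027,.027,.081):
    dr(circ(-.064,y,.056,.012),(255,255,255)); dr(circ(-.064,y,.046,.02),(0,255,255))
dr(circ(.033,0,.045,.058),(0,0,255)); dr([w(sx*.095,sy*.1125,.034) for sx,sy in((1,1),(1,-1),(-1,-1),(-1,1))],(255,0,255))
cv2.imwrite("pics/side0o.png",big)
for n,p in dict(mug=(170,205),tin=(163,255),shaker=(400,185),cup=(406,213),box=(175,320)).items(): print(n,ray(c,p,.03))
E
```

```text
[[ 0.5103 -0.0529  0.056 ]
 [ 0.4983 -0.0002  0.056 ]
 [ 0.4845  0.0516  0.056 ]
 [ 0.4724  0.1048  0.056 ]]
[0.054  0.0536 0.0545]
turn 0.23576347416238988
centre [0.5536 0.0408]
mug [ 0.3314 -0.2614  0.03  ]
tin [ 0.4599 -0.285   0.03  ]
shaker [0.3821 0.274  0.03  ]
cup [0.4612 0.2597 0.03  ]
box [ 0.6109 -0.271   0.03  ]
```

View pics/side0o.png

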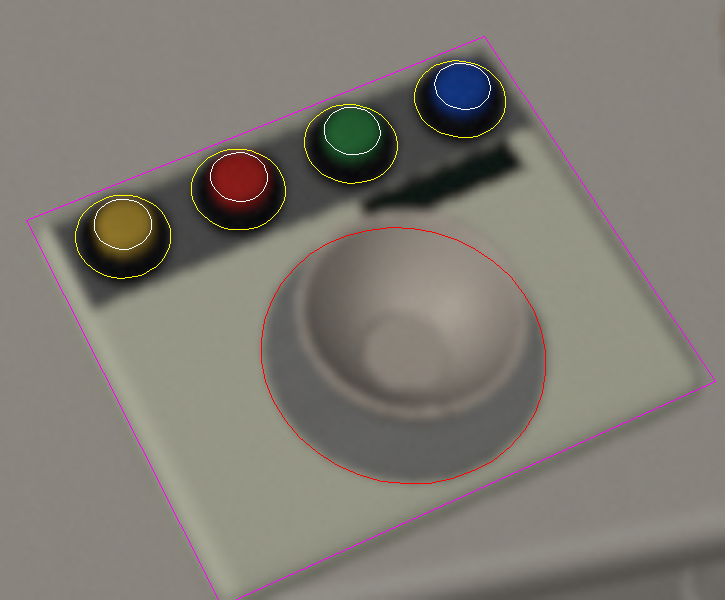

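The model overlay fits on keys, collars, plate and box. Measured spacings are 54.0, 53.6 and 54.5 mm against 54, with a turn of 0.236. Next I shut the gripper, hover over the green key with the jaw axis along the row, and check with the wrist camera.

```bash
python3 - <<'E'
from h import *
th=.2358; G=np.array([.4847,.0520])
r=R.from_quat(manip.current_tool_rot()).as_matrix(); print(r)
best=None
for yaw in (th+np.pi/2, th-np.pi/2):
    for z in (.2,.05):
        j=ik([*G,z],quat(yaw)); print(yaw,z,j)
move_gripper(0.0)
print(manip.current_finger_gap(),manip.current_t())
yaw=th-np.pi/2
manip.goto([*G,.2],quat(yaw))
p,q=manip.current_eef_pos(),manip.current_tool_rot()
im=capture("wrist"); np.save("w1.npy",np.r_[p,q]); print(p,q,manip.current_t(),manip.current_ft_force())
cv2.imwrite("pics/w1.png",im[:,:,::-1])
E
```

```text
[[ 0.4518 -0.8921 -0.0006]
 [-0.8921 -0.4518  0.0018]
 [-0.0019 -0.0003 -1.    ]]
1.8065963267948966 0.2 [-0.1016 -0.1065  2.0573 -0.      1.1908 -1.9082]
1.8065963267948966 0.05 [-0.1016  0.1116  2.1514 -0.      0.8786 -1.9082]
-1.3349963267948965 0.2 [-0.1016 -0.1065  2.0573 -0.      1.1908  1.2334]
-1.3349963267948965 0.05 [-0.1016  0.1116  2.1514 -0.      0.8786  1.2334]
4.7337973705066626e-05 0.9167
[0.485  0.0514 0.2002] [ 0.7851 -0.6194  0.0002 -0.    ] 3.3833 [-0.7998 -0.6065  0.6064]
```

View pics/w1.png

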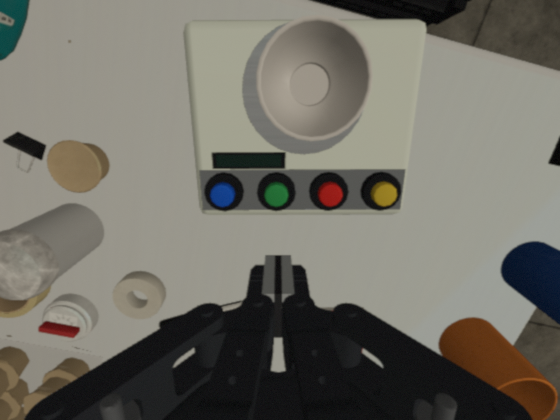

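The wrist view shows the key tops at about blue (222,195), green (276,194), red (330,194) and yellow (384,194), with the bowl behind them. I'll compare this with the side-camera estimate.

```bash
python3 - <<'E'
from h import *
v=np.load("w1.npy"); c=cam("wrist",(v[:3],v[3:]))
im=cv2.imread("pics/w1.png")
# centroid of colored blobs
S=5;x0,y0=195,160
big=cv2.resize(im[y0:y0+60,x0:x0+155-0*1+60-60],None,fx=S,fy=S,interpolation=cv2.INTER_CUBIC)
big=cv2.resize(im[y0:y0+70,x0:x0+215-60+55-0][:, :215],None,fx=3.6,fy=3.6,interpolation=cv2.INTER_CUBIC)
th=.2358;ex=np.array([np.cos(th),np.sin(th)]); ey=np.array([-ex[1],ex[0]]);C=np.array([.5536,.0408])
P=[np.r_[C-.064*ex+y*ey,.056] for y in (-.081,-.027,.027,.081)]
print("pred",proj(c,np.array(P))); print("P",np.array(P))
a=np.linspace(0,2*np.pi,40)
for p in P:
    q=((proj(c,np.array([p+[.012*np.cos(t),.012*np.sin(t),0] for t in a]))-[x0,y0])*3.6).astype(int); cv2.polylines(big,[q],True,(255,255,255),1)
    q=((proj(c,np.array([p+[.02*np.cos(t),.02*np.sin(t),-.01] for t in a]))-[x0,y0])*3.6).astype(int); cv2.polylines(big,[q],True,(0,255,255),1)
cv2.imwrite("pics/w1o.png",big)
for n,uv in dict(blue=(222,195),green=(276,194),red=(330,194),yel=(384,194)).items(): print(n,ray(c,uv,.056))
E
```

```text
pred [[386.5245 194.1367]
 [331.751  194.1276]
 [276.9843 194.1185]
 [222.2244 194.1094]]
P [[ 0.5103 -0.0529  0.056 ]
 [ 0.4977 -0.0004  0.056 ]
 [ 0.4851  0.0521  0.056 ]
 [ 0.4724  0.1046  0.056 ]]
blue [0.4715 0.1047 0.056 ]
green [0.485  0.0531 0.056 ]
red [0.4974 0.0013 0.056 ]
yel [ 0.5098 -0.0504  0.056 ]
```

View pics/w1o.png

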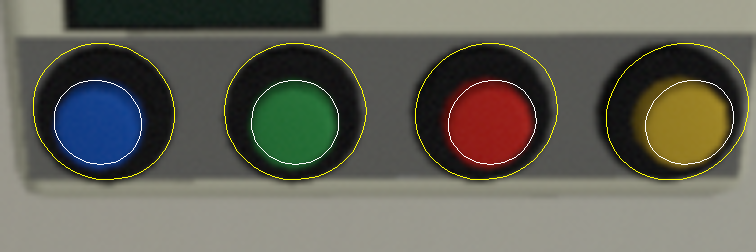

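Both cameras agree within about 1.5 mm. I'll press green to 0.0505 (5.5 mm of travel), slowly and with a force guard.

```bash
python3 - <<'E'
from h import *
G=[.485,.0525]
manip.move_l([*G,.066],.12); manip.hold(.1)
f0=manip.current_ft_force(); print(manip.current_t(),manip.current_eef_pos(),f0)
s=manip.move_l([*G,.0505],.025,force_limit=7); manip.hold(.15)
print(s,manip.current_t(),manip.current_eef_pos(),manip.current_ft_force()-f0)
for n in("side","scene"): cv2.imwrite(f"pics/{n}1.png",capture(n)[:,:,::-1])
E
python3 - <<'E'
import cv2
im=cv2.imread("pics/side1.png")
cv2.imwrite("pics/side1c.png",cv2.resize(im[185:305,250:395],None,fx=4,fy=4,interpolation=cv2.INTER_CUBIC))
E
```

```text
4.75 [0.4858 0.0524 0.067 ] [-1.0101 -1.1825  0.5243]
False 5.6667 [0.4852 0.0525 0.0508] [-0.2851  1.127   2.575 ]
```

View pics/side1c.png

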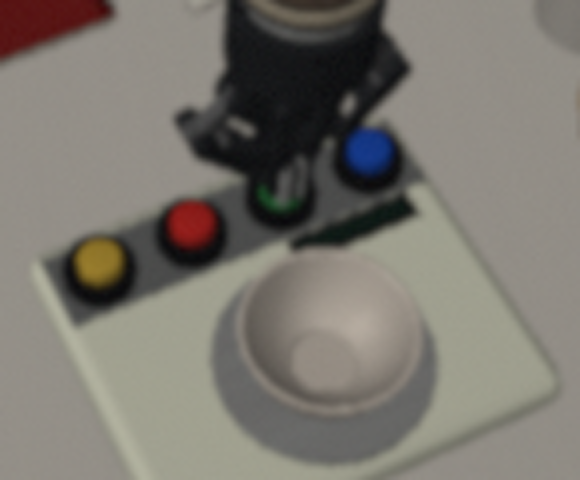

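The fingertips are on the green key only, but 2.6 N is below the 3.6 N expected at this depth. I'll creep on until the force shows the stop.

```bash
python3 - <<'E'
from h import *
G=[.485,.0525]
def F(n=6):
    a=[]
    for _ in range(n): manip.hold(.02); a.append(manip.current_ft_force())
    return np.mean(a,0),np.std(a,0)
print(F())
for z in (.0500,.0495,.049,.0485,.048):
    s=manip.move_l([*G,z],.01,force_limit=6)
    f,sd=F(); print(z,s,manip.current_t(),manip.current_eef_pos(),f,sd)
    if s or f[2]-.52>4.7: break
E
```

```text
(array([-0.4527, -0.1961,  3.3074]), array([0.5158, 0.6154, 0.3608]))
0.05 False 6.2167 [0.4851 0.0525 0.0501] [-0.0792  0.1176  3.7475] [0.3083 0.371  0.2014]
0.0495 False 6.5667 [0.4852 0.0525 0.05  ] [-1.5347  0.1249  6.2864] [0.2094 0.423  0.7167]
```

The force rises sharply at z = 0.050, which is the stop, so green is fully pressed. I'll release it, check, and go on to blue.

```bash
python3 - <<'E'
from h import *
G=[.485,.0525]; B=[.472,.1047]
def F(n=6):
    a=[]
    for _ in range(n): manip.hold(.02); a.append(manip.current_ft_force())
    return np.mean(a,0)
manip.move_l([*G,.085],.06); manip.hold(.1); print(manip.current_t(),manip.current_eef_pos(),F())
cv2.imwrite("pics/side2.png",capture("side")[:,:,::-1])
manip.move_l([*B,.085],.08); manip.hold(.1)
p,q=manip.current_eef_pos(),manip.current_tool_rot(); print(p)
im=capture("wrist"); cv2.imwrite("pics/w2.png",im[:,:,::-1]); cv2.imwrite("pics/side3.png",capture("side")[:,:,::-1])
np.save("w2.npy",np.r_[p,q]); c=cam("wrist",(p,q)); print(proj(c,np.array([[*B,.056],[*G,.056]])),manip.current_t())
a=cv2.imread("pics/side2.png")[185:305,250:395]; b=cv2.imread("pics/side3.png")[185:305,250:395]
cv2.imwrite("pics/side23.png",cv2.resize(np.vstack([a,b]),None,fx=2.5,fy=2.5,interpolation=cv2.INTER_CUBIC))
E
```

```text
7.4083 [0.4845 0.0525 0.0845] [-0.1283  0.1773 -0.0679]
[0.4722 0.1044 0.0851]
[[277.1071 245.6121]
 [363.0369 245.0306]] 8.5833
```

View pics/side23.png

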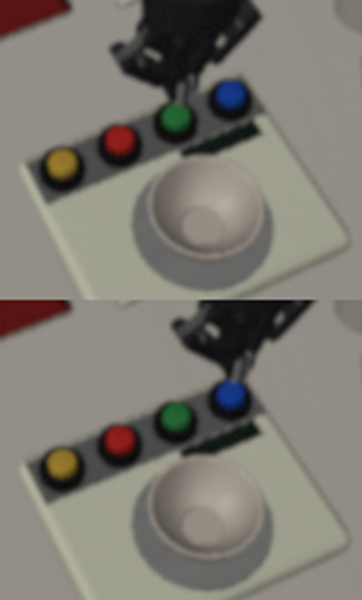

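View pics/w2.png

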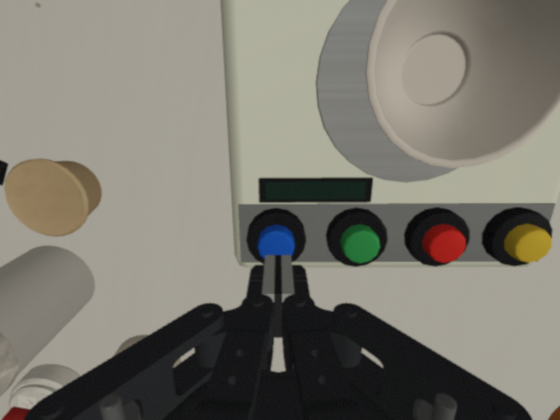

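Green is back up: it stands as high as the other keys, and the force has returned to zero. In the wrist view blue is at (277,243) against a predicted (277,246), with the fingertips centred on it, so I'll press blue.

```bash
python3 - <<'E'
from h import *
B=[.472,.1047]
def F(n=6):
    a=[]
    for _ in range(n): manip.hold(.02); a.append(manip.current_ft_force())
    return np.mean(a,0)
manip.move_l([*B,.064],.06); f0=F(); print(f0)
s=manip.move_l([*B,.0502],.025,force_limit=9); f=F(); print(s,manip.current_t(),manip.current_eef_pos(),f)
if not s:
    for z in (.0498,.0494,.049,.0485,.048):
        s=manip.move_l([*B,z],.01,force_limit=6); f=F(); print(z,s,manip.current_eef_pos(),f)
        if s or f[2]-f0[2]>4.5: break
cv2.imwrite("pics/side4.png",capture("side")[:,:,::-1])
manip.move_l([*B,.085],.06); manip.hold(.1); print(manip.current_t(),F())
manip.move_l([.46,.09,.24],.15)
manip.hold(.3); p,q=manip.current_eef_pos(),manip.current_tool_rot(); print(p,manip.current_t())
cv2.imwrite("pics/w5.png",capture("wrist")[:,:,::-1]); cv2.imwrite("pics/side5.png",capture("side")[:,:,::-1])
a=cv2.imread("pics/side4.png")[185:305,250:395]; b=cv2.imread("pics/side5.png")[185:305,250:395]
cv2.imwrite("pics/side45.png",cv2.resize(np.vstack([a,b]),None,fx=2.5,fy=2.5,interpolation=cv2.INTER_CUBIC))
E
```

```text
[-0.1135 -0.1672  0.2235]
False 9.9833 [0.4724 0.1047 0.0506] [ 0.0264 -0.1231  3.5714]
0.0498 False [0.4724 0.1047 0.0501] [0.5863 0.6426 3.7974]
0.0494 False [0.4724 0.1047 0.05  ] [-0.1356  0.7508  6.6434]
11.575 [ 0.0431  0.1751 -0.0882]
[0.4598 0.09   0.2394] 13.1667
```

View pics/side45.png

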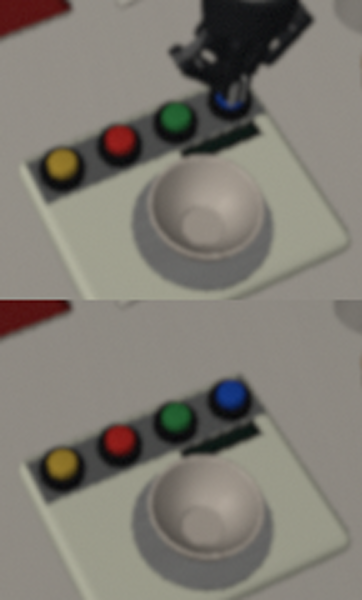

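View pics/w5.png

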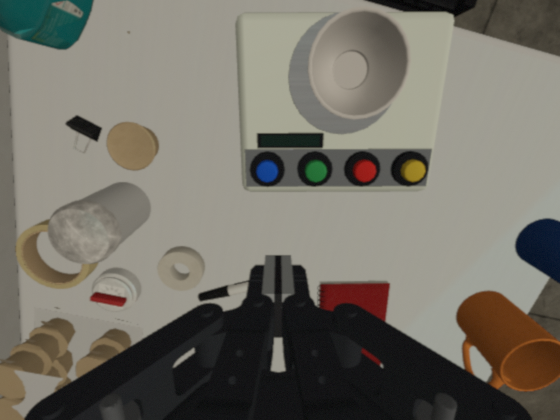

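View pics/side5.png

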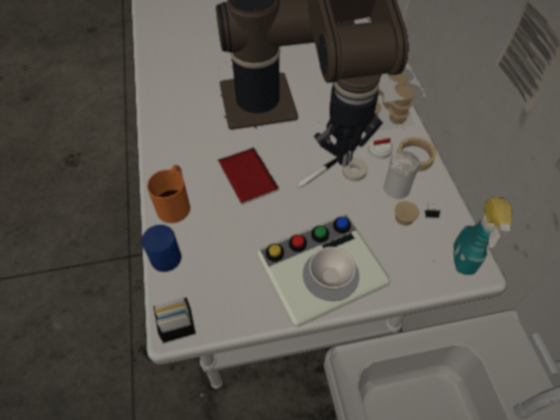

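All four keys are up, and the bowl and the things around the scale are at the same pixels as at the start. The fingertips are 18 cm above the key tops, so I'm handing the job in.

```bash
python3 - <<'E'
from h import *
a=cv2.imread("pics/side0.png").astype(int);b=cv2.imread("pics/side5.png").astype(int)
d=np.abs(a-b).max(2)
for n,(x,y,w,h) in dict(scale=(250,210,145,115),tins=(140,160,60,180),right=(393,150,50,80)).items(): print(n,d[y:y+h,x:x+w].max(),(d[y:y+h,x:x+w]>40).sum())
finish_job(); print(manip.current_t())
E
```

```text
scale 10 0
tins 9 0
right 7 0
the job is handed in; nothing more can be done
the job is handed in; nothing more can be done
```

The green key and then the blue key were each pressed to the stop and let go. The hand was then drawn back to about 18 cm above the key tops, and the job was handed in at about 13 s on the robot clock.

- **Presses:** On both keys the fingertips stopped at z = 0.050 m, which matches the 6 mm travel. The force rose to about 6 N at the stop. On green the force read low at first (2.6 N on a noisy sensor), so I pressed on slowly until the stop was clear.
- **Release:** After each press the force went back to about zero, and the pictures show both keys up again.
- **Surroundings:** The first and last side pictures differ only by noise around the scale, bowl, mug, tin, card box, shaker and portion cup. The side and wrist cameras agreed on the positions of the two pressed keys to about 1 mm (2.5 mm at the yellow key). No check failed at the end.

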